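Close a sample tube on its soaked swab

TASK

The swab standing in the conical flask has soaked long enough: lift it out by the knob of its snap cap, put it down into the one tube in the rack that is still open, and press the cap on until it snaps fully home. Do not let go then: keep pressing the cap down firmly, so that its seal beds in, and finish while you still hold and press it. Leave the flask standing and the other things on the bench where they are.

Things in the scene. Friction and masses are not known exactly. Their poses are not given: they have to be found in the camera images.
- swab_grip (a point): the swab: a white snap cap with a swab stick fixed upright under it, one loose 30 g piece, hanging upright in the flask's neck by its cap. Point: middle of the cap's ribbed knob (16 mm thick, 25 mm high), z up along the axis. 12.5 mm below it is the cap's flat round shoulder, 33 mm across, on which fingertips can push; 28.9 mm below it the lower edge of the cap's skirt
- cap_seat (a point): point on the swab's axis, 16.5 mm below swab_grip: the flat inner face of the cap, which lands on the tube's rim when the cap is home. The skirt (33 mm in outer diameter) reaches 12.4 mm further down and ends in an inward lip of 23 mm inner diameter, which has to be forced over the tube's bead
- swab_tip (a point): lower end of the swab stick, 82 mm below cap_seat (69.6 mm below the cap's lower edge). The stick is 4.4 mm thick and ends in a bud 7 mm thick and 17 mm long
- tube_mouth (a point): centre of the open tube's rim, z up along its axis, 106 mm above the worktop. The tube is clear plastic, fixed upright in the rack, 28 mm in diameter, with a neck 20 mm in outer diameter, chamfered at the rim; the mouth has 14 mm bore and the inside is 96 mm deep. When the cap is home, cap_seat is at this point (it stops hard there)
- tube_bead (a point): point on the open tube's axis, 9 mm below its rim, level with the crest of the springy bead round its neck (27 mm in diameter). With the cap pushed straight down, its lip meets the bead when cap_seat is about 7 mm above the rim; the push needed rises to about 8 to 16 N at 3 to 4 mm, then suddenly drops, and the cap snaps home
- tube_rack: fixed aluminium rack, 62 x 270 x 72 mm, origin under its centre, long side along its y. Four tubes stand in it in one row, 64 mm apart, at y = -96, -32, 32 and 96 mm; three are closed already with the same white caps, one, in any of the four places, is open
- closed_tube_1: a closed tube in the rack, fixed; origin under its centre, 6 mm above the worktop; the top of its cap's knob is 129 mm above the origin, the shoulder 33 mm in diameter
- closed_tube_2: a closed tube like closed_tube_1
- closed_tube_3: a closed tube like closed_tube_1
- flask: loose conical glass flask, 67 mm in diameter at the foot, 109 mm high, neck 29 mm in outer diameter and about 17 mm in bore; origin under its centre, z up. The swab stands in it
- beaker: loose glass beaker, 53 mm in diameter, 68 mm high, origin under its centre; not needed
- rubber_stopper: loose rubber stopper, 30 mm in diameter, 26 mm high, origin under its centre; not needed
- sample_pot: loose white sample pot with screw cap, 48 mm in diameter, 56 mm high, origin under its centre; not needed
Things that resemble listed ones, but are neither listed nor needed, are in the scene too. Leave any orange look-alike of the part that bears swab_grip alone.

How it is judged:
By the outcome, as a careful person would: the job done as asked, in the order asked, and still so for the second after the job is handed in, while the arm keeps its last pose, push and grip.
It also fails if it takes over 42 s, if anything falls off the work surface, if the arm or the gripper's body presses on something with over 40 N, if the wrist force passes 120 N, or if a joint passes its speed limit or range.

ROBOT

A 6-joint arm with a two-finger parallel gripper is mounted at the origin on a cart in front of the work surface, level with it; the furniture and walls round the work are solid. World frame = base frame: x ahead of the robot, y to its left, z up, the work surface at z = 0. Lengths are in m, angles in rad, forces in N, time in s.
With the tool pointing down it reaches from about 0.3 to 0.825 m from the base axis. Payload 5.4 kg.
Tool frame: the origin (TCP) lies between the finger pads; the fingertips stand 14 mm ahead of it and the grasp point (between the pads) lies 5 mm behind it (robot.tips_ahead is the z of the fingertips in the tool frame, in m); z points along the fingers, x is the direction in which the jaws open and shut, and the axes are right-handed (so a half turn about z gives the same grasp; the last joint's range is limited). The gripper opens to 92 mm and grips with 3 to 60 N. Pads are 20 mm wide; open, the fingers measure 128 mm over their backs; the gripper's body (75 mm by 189 mm) begins 69 mm behind the grasp point.
Start: joints at [-1.427, 0.158, 1.597, -0, 1.386, -0.21], TCP at [0.199, -0.539, 0.229] pointing down, gripper open.
Joint ranges: [-2.91, 2.91], [-0.94, 2.29], [0.18, 2.7], [-1.29, 4.43], [0.17, 2.64], [-3, 3]. Speed limits (rad/s): [2.57, 2.57, 3.14, 3.14, 3.14, 3.14].

INTERFACE

Orientations are given as a rotation vector (axis times angle).
In Python, from rig import sensors, optics, workorder, nets, robot gives the robot as it stands. The module is installed in compiled form; this text tells all that it offers.
- The arm moves only by the tool apply_moves, never from a script. Its argument "series" is a list of rows, each an object of numbers: "x", "y", "z": the shift along the tool's x, y, z normalised to -1 to 1, where 1 is 25 mm; "wx", "wy", "wz": the turn, a rotation vector about the tool's x, y, z normalised to -1 to 1, where 1 is 90 degrees; "claw": the gripper command: -1 is shut, 1 is fully open, values between are in proportion. In form: [{"x": .., "y": .., "z": .., "wx": .., "wy": .., "wz": .., "claw": ..}, ...]. A call has exactly 10 rows; each row shifts and turns the commanded pose from where the row before left it, along the tool's axes as they then stand; what a row does not reach is not made up. A row lasts 1/12 s, in which the tool goes at most 41.7 mm and 7.16 degrees, less where a joint would pass 70% of its speed; a pose out of reach is approached as far as the arm can. A call with a number of a shift or a turn outside -1 to 1 is refused whole. A call with a gripper value outside its range is refused whole. The fingers move at their own pace and stop on an object; "squeeze" is the grip in N (left out, the last holds). Time passes only in rows, so rows that do not move let the fingers close, or fill a call up. It gives the time, the measured TCP pose, the force and the opening at its end, in the units of the state.
- sensors.read_state(): the state, without advancing time (a new reading comes with each control period).
- optics.camera(name): name is "side" or "top" or "wrist"; returns a dict with "image" (480x640x3 uint8, red, green, blue), "z_map" (480x640 float32, m along the optical axis (not along the pixel's ray), 0 where there is no reading), "fx", "fy", "cx", "cy" (pixels), "dist" ([k1, k2, p1, p2, k3] as OpenCV has them; the pictures are not rectified), "R" (3x3) and "t" (3): a world point X has camera coordinates R X + t. Camera axes: x right, y down, z forward; pixel columns grow to the right and rows downward; lengths in m; the calibration is good to about 2 mm. A picture is of the moment at which its call begins.
- workorder.job_done(): hands the job in, once; it reports no verdict.
Trained networks look in the newest picture that a camera, given by its name, has taken for a name from the list of things; names that differ only in an ending like _2 or _b are one class to them, and where a whole thing is asked for, a point or a joint stands for the part that bears it (a point fixed in the world has none). Each returns a list of dicts, best first, with "score" (0 to 1); they miss things now and then, are a little off and sometimes report something else, mostly with a low value. They report only what shows in the picture. A call takes as long as a camera call. They do not tell look-alikes from the thing itself.
- nets.silhouettes(query, camera): "pixels" (480x640 bool, what is visible of it) and "xy" ([column, row] in pixels, amid what is visible of it).
The state is a dict: "t": time; "joint_positions": joint angles; "joint_vel": joint speeds; "tau": joint torques, N m; "position": TCP position; "ee_rot": TCP orientation; "ft_force": force on the tool from outside, world axes, zero at the start; "torque": the same for the moment, N m; "grip_width": finger opening in m.
Only numpy, scipy, OpenCV 4.12 (cv2) and the standard library are available. Lean on these libraries where they do the work, as an engineer would, in place of code of your own. Each camera call takes 0.05 s, during which the arm holds its last target.

## Working session

There is one attempt and no reset: what is moved stays moved. The work goes in short steps, Python scripts to look and compute and a tool call to move; the robot and the scene stay as the last step left them, time stands still between calls to the robot, and variables do not carry over. Pictures are saved under pics/ and viewed, and the job is handed in when it is done.

Besides the shell and the picture viewer there is one more tool, called after ">>>" by a JSON object that holds its "api" and its "payload", one argument or row to a line. apply_moves: Moves the arm, as the interface text tells. Its arguments: {"type":"object","properties":{"series":{"type":"array","items":{"type":"object","properties":{"x":{"type":"number"},"y":{"type":"number"},"z":{"type":"number"},"wx":{"type":"number"},"wy":{"type":"number"},"wz":{"type":"number"},"claw":{"type":"number"}}}},"squeeze":{"type":"number"}},"required":["series"]}

```bash
mkdir -p pics; cat > h.py <<'E'
import numpy as np, cv2
from rig import sensors, optics, workorder, nets, robot
def shot(n,f):
    c=optics.camera(n); cv2.imwrite('pics/'+f,c['image'][:,:,::-1]); return c
def unproj(c,u,v,z=None):
    K=np.array([[c['fx'],0,c['cx']],[0,c['fy'],c['cy']],[0,0,1]])
    p=cv2.undistortPoints(np.array([[[u,v]]],float),K,np.array(c['dist']))[0,0]
    d=np.array([p[0],p[1],1.]); R=np.array(c['R']);t=np.array(c['t'])
    return R.T@(-t), R.T@d
def atz(c,u,v,h):
    o,d=unproj(c,u,v); return o+d*(h-o[2])/d[2]
def atdepth(c,u,v,z):
    o,d=unproj(c,u,v); return o+d*z
def proj(c,X):
    K=np.array([[c['fx'],0,c['cx']],[0,c['fy'],c['cy']],[0,0,1]])
    return cv2.projectPoints(np.array([X],float),cv2.Rodrigues(np.array(c['R']))[0],np.array(c['t'],float),K,np.array(c['dist']))[0][0,0]
E
python3 - <<'E'
from h import *
s=sensors.read_state(); print({k:np.round(v,3) for k,v in s.items()}, robot.tips_ahead)
for n in ('side','top','wrist'):
    c=shot(n,n+'0.png'); print(n,np.round(np.array(c['R']).T@-np.array(c['t']),3),np.round(c['R'],2).tolist(),c['fx'])
    for q in ('swab_grip','flask','tube_rack','closed_tube_1','tube_mouth'):
        for r in nets.silhouettes(q,n)[:6]:
            u,v=r['xy']; z=c['z_map'][int(v),int(u)]
            print(' ',q,round(r['score'],2),np.round(r['xy']),r['pixels'].sum(),np.round(atdepth(c,u,v,z),3))
E
```

```text
{'t': np.float64(0.0), 'joint_positions': array([-1.427,  0.159,  1.598, -0.   ,  1.386, -0.21 ]), 'joint_vel': array([-0.001,  0.001, -0.   , -0.001,  0.001, -0.001]), 'tau': array([-0.0000e+00, -3.8557e+01, -3.2211e+01,  7.0000e-02,  3.8000e-02,
       -0.0000e+00]), 'position': array([ 0.199, -0.539,  0.228]), 'ee_rot': array([-2.577e+00,  1.795e+00,  2.000e-03]), 'ft_force': array([-0.881, -1.315,  0.201]), 'torque': array([-0.017,  0.017, -0.008]), 'grip_width': np.float64(0.092)} 0.014
side [ 0.247 -0.684  0.665] [[0.93, -0.36, 0.02], [-0.19, -0.55, -0.82], [0.3, 0.76, -0.58]] 582.9171310488067
  swab_grip 0.95 [292. 411.] 693 [ 0.396 -0.197  0.01 ]
  swab_grip 0.78 [485. 368.] 657 [ 0.691 -0.221  0.009]
  swab_grip 0.62 [384. 334.] 654 [ 0.519 -0.209  0.127]
  flask 0.92 [378. 386.] 2202 [ 0.51  -0.224  0.045]
  tube_rack 0.97 [310. 260.] 2922 [0.511 0.053 0.06 ]
  closed_tube_1 0.92 [299. 200.] 389 [0.532 0.172 0.105]
  closed_tube_1 0.83 [319. 240.] 661 [0.523 0.046 0.105]
  closed_tube_1 0.64 [311. 221.] 483 [0.532 0.108 0.101]
  tube_mouth 0.57 [291. 184.] 229 [0.538 0.24  0.1  ]
  tube_mouth 0.2 [308. 259.] 2944 [0.508 0.057 0.06 ]
top [0.47  0.011 0.943] [[-0.01, -1.0, -0.01], [-0.99, 0.02, -0.1], [0.1, 0.01, -0.99]] 456.4921717218063
  swab_grip 0.79 [436. 251.] 252 [ 0.522 -0.196  0.149]
  swab_grip 0.76 [423. 317.] 343 [ 0.4   -0.195  0.034]
  swab_grip 0.76 [434. 177.] 322 [ 0.683 -0.231  0.019]
  swab_grip 0.42 [367. 171.] 735 [ 0.698 -0.093  0.023]
  flask 0.59 [420. 258.] 596 [ 0.515 -0.188  0.06 ]
  tube_rack 0.95 [244. 251.] 3502 [0.535 0.155 0.057]
  closed_tube_1 0.62 [291. 249.] 256 [0.531 0.058 0.135]
  closed_tube_1 0.5 [260. 247.] 304 [0.535 0.115 0.123]
  closed_tube_1 0.22 [290. 159.] 551 [0.717 0.064 0.053]
  tube_mouth 0.73 [191. 243.] 250 [0.551 0.262 0.05 ]
wrist [ 0.276 -0.511  0.385] [[0.35, -0.94, 0.0], [-0.9, -0.33, 0.29], [-0.27, -0.1, -0.96]] 424.4821947738691
```

View pics/side0.png

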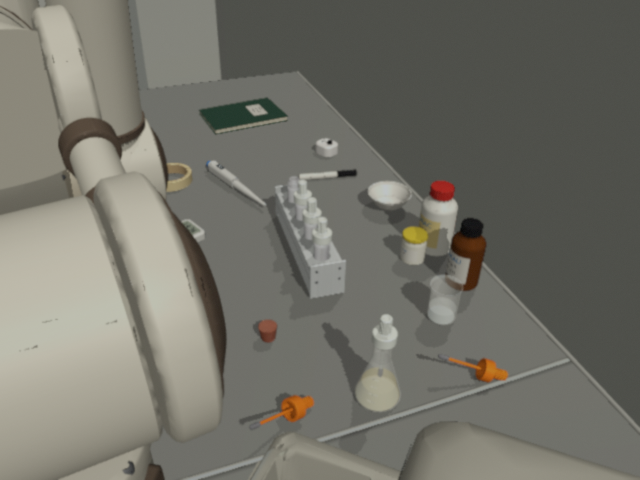

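View pics/top0.png

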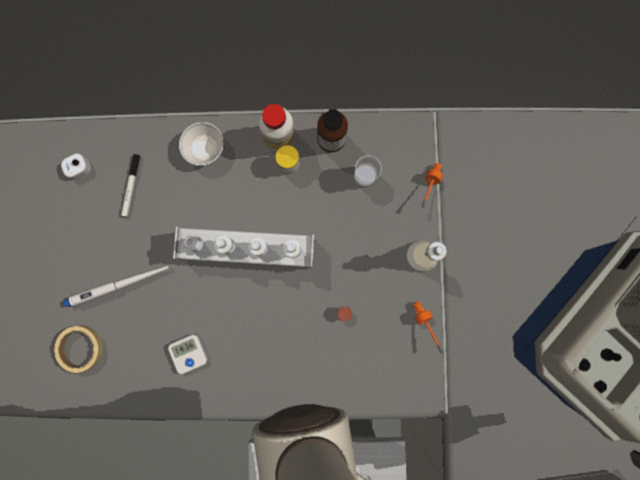

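The swab candidates are white on the flask at side (385,330) / top (437,251), and orange lying flat at side (292,411) and (485,368). The white one stands in the flask, so it is the one meant. The open tube appears to be the far-y one, at top (191,243) / side (291,184). I'll enlarge both to confirm.

```bash
python3 - <<'E'
import cv2,numpy as np
s=cv2.imread('pics/side0.png');t=cv2.imread('pics/top0.png')
a=lambda i,x,y,w,h:cv2.resize(i[y:y+h,x:x+w],(390,290),interpolation=cv2.INTER_CUBIC)
o=np.vstack([np.hstack([a(s,345,305,90,67),a(t,392,220,90,67)]),np.hstack([a(s,262,170,108,80),a(t,168,215,150,111)])])
cv2.imwrite('pics/crop0.png',np.clip(o*1.5,0,255).astype('uint8'))
E
```

```text
(no output)
```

View pics/crop0.png

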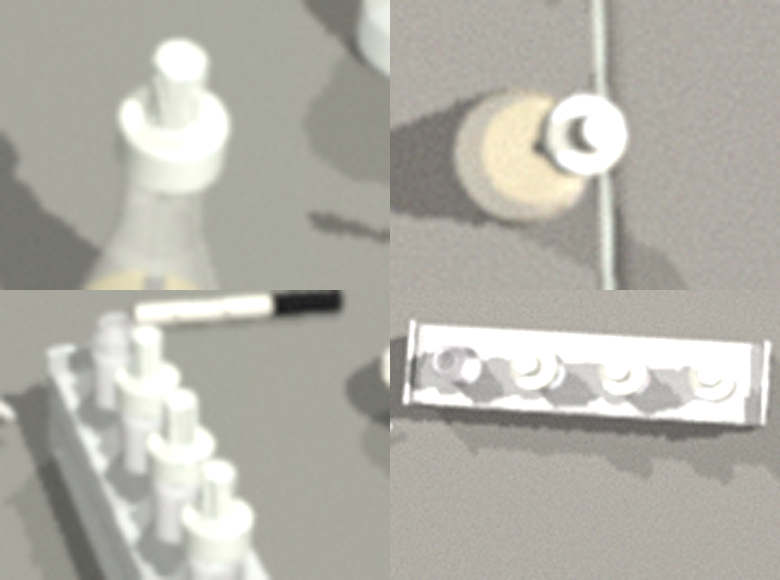

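```bash
cat >> h.py <<'E'
def tri(obs):
    A=np.zeros((3,3));b=np.zeros(3);L=[]
    for c,u,v in obs:
        o,d=unproj(c,u,v); d=d/np.linalg.norm(d); P=np.eye(3)-np.outer(d,d); A+=P;b+=P@o;L.append((o,P))
    X=np.linalg.solve(A,b); return X,[np.linalg.norm(P@(X-o)) for o,P in L]
E
python3 - <<'E'
from h import *
s=optics.camera('side');t=optics.camera('top')
print('knobtop',tri([(s,387,318.9),(t,440,250.7)]))
print('should',tri([(s,385.2,332.7),(t,437.5,251.2)]))
S=lambda x,y:(s,262+x*108/390,170+(y-290)*80/290)
T=lambda x,y:(t,168+(x-390)*150/390,215+(y-290)*111/290)
for n,a,b in (('mouth',S(115,322),T(457,363)),('k1',S(147,334),T(534,369)),('k2',S(181,397),T(620,372)),('k3',S(218,470),T(709,374))):
    X,e=tri([a,b]);print(n,np.round(X,4),np.round(e,4))
for n,c in(('side',s),('top',t)):
  z=c['z_map']
for y in range(236,262,3): print([ (int(1000*t['z_map'][y,x])) for x in range(428,452,3)])
# rack silhouette
r=nets.silhouettes('tube_rack','top')[0]['pixels']
print(cv2.minAreaRect(np.argwhere(r)[:,::-1].astype(np.float32)))
print(sensors.read_state()['t'])
E
```

```text
knobtop (array([ 0.52337784, -0.20311548,  0.14787121]), [np.float64(0.0009592672732103322), np.float64(0.0009592672732105354)])
should (array([ 0.5232481 , -0.20445276,  0.12453827]), [np.float64(5.399743102958193e-05), np.float64(5.399743102942181e-05)])
mouth [0.5452 0.24   0.1105] [0.001 0.001]
k1 [0.5398 0.1784 0.1379] [0.0011 0.0011]
k2 [0.5369 0.1195 0.1362] [0.001 0.001]
k3 [0.534  0.0591 0.1334] [0.0001 0.0001]
[945, 947, 943, 943, 945, 944, 944, 944]
[944, 944, 945, 944, 949, 945, 941, 943]
[914, 945, 943, 820, 943, 944, 945, 945]
[881, 819, 815, 818, 814, 944, 941, 940]
[819, 819, 813, 792, 792, 792, 943, 942]
[817, 815, 809, 788, 789, 793, 944, 938]
[820, 816, 814, 799, 790, 817, 943, 942]
[832, 818, 814, 816, 815, 817, 938, 940]
[862, 858, 820, 817, 941, 937, 941, 941]
((243.28076171875, 247.25755310058594), (139.76048278808594, 31.673370361328125), 3.7861123085021973)
1.05
```

The crop confirms it: a white cap and knob sit on the flask neck, and the far-y rack tube has no cap, with its clear rim showing. Next I move above the flask.

>>> {"api": "apply_moves", "payload": {
  "series": [
    {"x":-0.475,"y":-0.99,"claw":1},
    {"x":-0.475,"y":-0.99,"claw":1},
    {"x":-0.475,"y":-0.99,"claw":1},
    {"x":-0.475,"y":-0.99,"claw":1},
    {"x":-0.475,"y":-0.99,"claw":1},
    {"x":-0.475,"y":-0.99,"claw":1},
    {"x":-0.475,"y":-0.99,"claw":1},
    {"x":-0.475,"y":-0.99,"claw":1},
    {"x":-0.475,"y":-0.99,"claw":1},
    {"x":-0.475,"y":-0.99,"claw":1}
  ]
}}

```text
$.series[0]: bad value
```

>>> {"api": "apply_moves", "payload": {
  "series": [
    {"x":-0.475,"y":-0.99,"claw":1},
    {"x":-0.475,"y":-0.99,"claw":1},
    {"x":-0.475,"y":-0.99,"claw":1},
    {"x":-0.475,"y":-0.99,"claw":1},
    {"x":-0.475,"y":-0.99,"claw":1},
    {"x":-0.475,"y":-0.99,"claw":1},
    {"x":-0.475,"y":-0.99,"claw":1},
    {"claw":1},
    {"claw":1},
    {"claw":1}
  ]
}}

```text
$.series[0]: bad value
```

```bash
python3 - <<'E'
from h import *
c=shot('wrist','wrist1.png')
s=sensors.read_state(); print({k:np.round(v,4) for k,v in s.items()})
r=nets.silhouettes('swab_grip','wrist')
for q in r: 
    ys,xs=np.where(q['pixels']);print(q['score'],q['xy'],xs.min(),xs.max(),ys.min(),ys.max())
print(proj(c,s['position']),proj(c,[.5233,-.2038,.1505]),proj(c,[.5233,-.2038,.1254]))
E
```

```text
{'t': np.float64(1.1), 'joint_positions': array([-1.4271,  0.1584,  1.597 ,  0.    ,  1.3862, -0.2101]), 'joint_vel': array([-0.0007, -0.    , -0.0008, -0.0004,  0.0009,  0.001 ]), 'tau': array([ 1.50000e-03, -3.85573e+01, -3.22367e+01,  7.02000e-02,
        3.06000e-02, -0.00000e+00]), 'position': array([ 0.1992, -0.5394,  0.2286]), 'ee_rot': array([-2.5777,  1.7958,  0.    ]), 'ft_force': array([-0.1369,  0.56  , -0.9692]), 'torque': array([ 0.0257,  0.0131, -0.0057]), 'grip_width': np.float64(0.0918)}
[312.5317886  318.46961325] [461.30829288 522.37726151] [248.22613614 108.88951257]
```

View pics/wrist1.png

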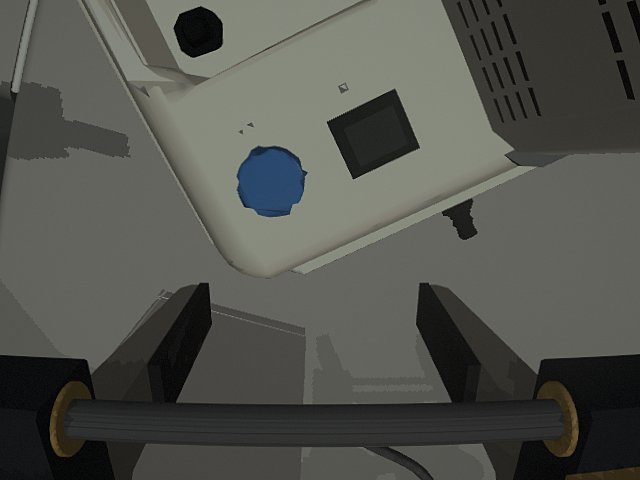

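The calls were refused, probably because every row needs all its keys. The wrist view shows an instrument just ahead, at pixel (330,130), so I check its height before moving.

```bash
cat >> h.py <<'E'
def cloud(c):
    K=np.array([[c['fx'],0,c['cx']],[0,c['fy'],c['cy']],[0,0,1]])
    v,u=np.mgrid[0:480,0:640]; z=c['z_map']
    p=cv2.undistortPoints(np.stack([u.ravel(),v.ravel()],-1).astype(float)[:,None],K,np.array(c['dist']))[:,0]
    P=np.c_[p,np.ones(len(p))]*z.reshape(-1,1)
    return ((P-np.array(c['t']))@np.array(c['R'])).reshape(480,640,3)
E
python3 - <<'E'
from h import *
for n in('wrist','top','side'):
    c=optics.camera(n);W=cloud(c)
    if n=='wrist':
        for uv in((270,180),(370,135),(200,40),(255,265),(520,90),(450,30),(380,230)):print(uv,np.round(W[uv[1],uv[0]],3))
    else:
        ok=c['z_map']>0; P=W[ok]
        for x in np.arange(.1,.8,.05):
            print(n,round(x,2),[int(1000*P[(abs(P[:,0]-x)<.025)&(abs(P[:,1]-y)<.025)][:,2].max(initial=-.001)) for y in np.arange(-.7,.1,.05)])
E
```

```text
(270, 180) [ 0.25  -0.505  0.242]
(370, 135) [ 0.275 -0.533  0.234]
(200, 40) [ 0.287 -0.456  0.196]
(255, 265) [ 0.212 -0.51   0.225]
(520, 90) [ 0.305 -0.568  0.253]
(450, 30) [ 0.32  -0.546  0.227]
(380, 230) [ 0.233 -0.564  0.175]
top 0.1 [-1, 3, 4, 30, 5, 3, 4, 4, 3, 3, -1, 3, 4, 12, -1, -1]
top 0.15 [-1, 3, 3, 4, 238, 4, 6, 4, 3, 3, -1, 2, 3, 3, -1, -1]
top 0.2 [-1, -1, -1, 1, 246, 206, 4, 4, 4, 5, 4, 3, 3, 329, 2, 351]
top 0.25 [-1, -1, -1, -1, 228, 229, 212, 5, 3, 3, 4, 5, 3, 441, 475, 475]
top 0.3 [-1, -1, -1, -1, 229, 228, 229, 216, 4, 4, 3, 4, 5, 313, 491, 477]
top 0.35 [-1, -1, -1, -1, 238, 227, 229, 224, 3, 45, 45, 4, 4, 5, 4, 4]
top 0.4 [-1, -1, -1, -1, 262, 274, 227, 172, 5, 3, 38, 3, 5, 29, 3, 4]
top 0.45 [-1, -1, -1, -1, 264, 269, 169, 5, 4, 5, 16, 4, 3, 4, 3, 5]
top 0.5 [-1, -1, -1, 206, 224, 175, 4, 5, 4, 22, 150, 23, 4, 4, 75, 112]
top 0.55 [2, 3, 4, 190, 176, 5, 5, 6, 4, 3, 152, 20, 4, 4, 73, 136]
top 0.6 [3, 4, 3, 149, 4, 7, 3, 4, 4, 4, 45, 3, 3, 4, 5, 3]
top 0.65 [2, 4, 4, 4, 3, 3, 3, 4, 4, 24, 44, 4, 69, 68, 4, 3]
top 0.7 [5, 4, 4, 4, 4, 4, 3, 4, 4, 37, 36, 3,
[... 404 characters left out ...]
 -1, -1, -1, -1, -1, 228, 177, -1, 3, 3, 3, 2, 322, 518, 373]
side 0.35 [-1, -1, -1, -1, 349, 227, 228, 220, -1, 45, 44, 3, 3, 2, 3, 3]
side 0.4 [-1, -1, -1, 356, 354, 228, 227, -1, -1, 3, 37, 2, 2, 29, 23, 3]
side 0.45 [-1, -1, -1, 356, 354, -1, -1, -1, 2, 3, 16, 2, 3, 3, 3, 3]
side 0.5 [-1, -1, -1, 354, -1, -1, -1, 1, 3, 52, 152, 3, 3, 3, 72, 135]
side 0.55 [-1, -1, -1, -1, -1, -1, -1, -1, 3, 45, 151, 3, 3, 4, 72, 135]
side 0.6 [-1, -1, -1, -1, -1, -1, -1, -1, 3, 3, 46, 3, 3, 4, 3, 1]
side 0.65 [-1, -1, -1, -1, -1, -1, -1, 2, 3, 32, 43, 3, 69, 69, 3, 2]
side 0.7 [-1, -1, -1, -1, -1, -1, 2, 3, 3, 37, 36, 3, 70, 69, 3, 57]
side 0.75 [-1, -1, -1, -1, -1, 2, 3, 3, 3, 3, 3, 2, 3, 126, 126, 135]
```

>>> {"api": "apply_moves", "payload": {
  "series": [
    {"x":0,"y":0,"z":-1,"wx":0,"wy":0,"wz":0,"claw":1},
    {"x":0,"y":0,"z":-1,"wx":0,"wy":0,"wz":0,"claw":1},
    {"x":0,"y":0,"z":-1,"wx":0,"wy":0,"wz":0,"claw":1},
    {"x":0,"y":0,"z":-1,"wx":0,"wy":0,"wz":0,"claw":1},
    {"x":-0.475,"y":-0.99,"z":0,"wx":0,"wy":0,"wz":0,"claw":1},
    {"x":-0.475,"y":-0.99,"z":0,"wx":0,"wy":0,"wz":0,"claw":1},
    {"x":-0.475,"y":-0.99,"z":0,"wx":0,"wy":0,"wz":0,"claw":1},
    {"x":-0.475,"y":-0.99,"z":0,"wx":0,"wy":0,"wz":0,"claw":1},
    {"x":-0.475,"y":-0.99,"z":0,"wx":0,"wy":0,"wz":0,"claw":1},
    {"x":-0.475,"y":-0.99,"z":0,"wx":0,"wy":0,"wz":0,"claw":1}
  ]
}}

```text
t: 2.13
position: [0.3146, -0.4201, 0.3287]
ee_rot: [2.577, -1.796, 0.0]
ft_force: [0.6, -0.8, -0.3]
grip_width: 0.0923
```

>>> {"api": "apply_moves", "payload": {
  "series": [
    {"x":-0.475,"y":-0.99,"z":0,"wx":0,"wy":0,"wz":0,"claw":1},
    {"x":-0.475,"y":-0.99,"z":0,"wx":0,"wy":0,"wz":0,"claw":1},
    {"x":-0.475,"y":-0.99,"z":0,"wx":0,"wy":0,"wz":0,"claw":1},
    {"x":-0.475,"y":-0.99,"z":0,"wx":0,"wy":0,"wz":0,"claw":1},
    {"x":-0.475,"y":-0.99,"z":0,"wx":0,"wy":0,"wz":0,"claw":1},
    {"x":-0.475,"y":-0.99,"z":0,"wx":0,"wy":0,"wz":0,"claw":1},
    {"x":-0.475,"y":-0.99,"z":0.6,"wx":0,"wy":0,"wz":0,"claw":1},
    {"x":-0.475,"y":-0.99,"z":0.6,"wx":0,"wy":0,"wz":0,"claw":1},
    {"x":-0.475,"y":-0.99,"z":0.6,"wx":0,"wy":0,"wz":0,"claw":1},
    {"x":-0.475,"y":-0.99,"z":0.6,"wx":0,"wy":0,"wz":0,"claw":1}
  ]
}}

```text
t: 2.97
position: [0.5057, -0.2228, 0.2681]
ee_rot: [2.578, -1.796, 0.001]
ft_force: [0.6, -1.0, 0.3]
grip_width: 0.0919
```

>>> {"api": "apply_moves", "payload": {
  "series": [
    {"x":-0.475,"y":-0.99,"z":0.6,"wx":0,"wy":0,"wz":0,"claw":0.3},
    {"x":0,"y":0,"z":0.5,"wx":0,"wy":0,"wz":0,"claw":0.3},
    {"x":0,"y":0,"z":0.5,"wx":0,"wy":0,"wz":0,"claw":0.3},
    {"x":0,"y":0,"z":0,"wx":0,"wy":0,"wz":0,"claw":0.3},
    {"x":0,"y":0,"z":0,"wx":0,"wy":0,"wz":0,"claw":0.3},
    {"x":0,"y":0,"z":0,"wx":0,"wy":0,"wz":0,"claw":0.3},
    {"x":0,"y":0,"z":0,"wx":0,"wy":0,"wz":0,"claw":0.3},
    {"x":0,"y":0,"z":0,"wx":0,"wy":0,"wz":0,"claw":0.3},
    {"x":0,"y":0,"z":0,"wx":0,"wy":0,"wz":0,"claw":0.3},
    {"x":0,"y":0,"z":0,"wx":0,"wy":0,"wz":0,"claw":0.3}
  ]
}}

```text
t: 3.8
position: [0.524, -0.2046, 0.2291]
ee_rot: [-2.577, 1.796, -0.001]
ft_force: [-1.1, -0.1, -0.3]
grip_width: 0.0595
```

```bash
python3 - <<'E'
from h import *
c=shot('wrist','wrist2.png')
s=sensors.read_state(); print({k:np.round(v,4) for k,v in s.items()})
r=nets.silhouettes('swab_grip','wrist')
for q in r: 
    ys,xs=np.where(q['pixels']);print(q['score'],q['xy'],xs.min(),xs.max(),ys.min(),ys.max())
print(proj(c,s['position']),proj(c,[.5233,-.2038,.1505]),proj(c,[.5233,-.2038,.1254]))
E
```

```text
{'t': np.float64(3.85), 'joint_positions': array([-0.5868,  0.1255,  1.6328,  0.    ,  1.3827,  0.6304]), 'joint_vel': array([ 0.0026,  0.0025,  0.0022, -0.0006, -0.0002,  0.0002]), 'tau': array([-6.79000e-02, -3.73719e+01, -3.23383e+01,  6.58000e-02,
       -3.61000e-02, -4.00000e-04]), 'position': array([ 0.524 , -0.2044,  0.2289]), 'ee_rot': array([-2.5775e+00,  1.7961e+00, -9.0000e-04]), 'ft_force': array([-0.7419, -0.3308, -0.0675]), 'torque': array([ 0.0063, -0.036 ,  0.0402]), 'grip_width': np.float64(0.0598)}
0.95 [409.4, 32.8] 348 444 3 99
0.76 [310.4, 241.4] 285 336 211 264
0.76 [265.8, 320.9] 247 279 289 401
[312.19806412 318.22170833] [310.98083863 256.11551557] [311.14847052 243.19909055]
```

View pics/wrist2.png

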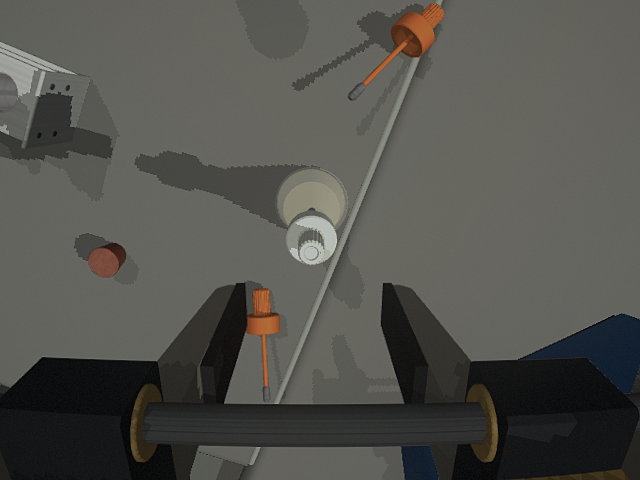

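```bash
python3 - <<'E'
from h import *
c=optics.camera('wrist'); im=c['image']; cv2.imwrite('pics/crop2.png',cv2.resize(im[205:275,265:355,::-1],None,fx=8,fy=8,interpolation=cv2.INTER_CUBIC))
s=sensors.read_state();p=s['position'];R=cv2.Rodrigues(s['ee_rot'])[0]
for h,uv in((.1505,(311,252)),(.1254,(311.5,239))):
    X=atz(c,*uv,h);print(X,'tool delta mm',1000*R.T@(X-p))
E
```

```text
[ 0.52571374 -0.20266275  0.1505    ] tool delta mm [-0.91326193 -2.21868191 78.23144665]
[ 0.52602639 -0.20276451  0.1254    ] tool delta mm [ -0.71248952  -2.47431773 103.33149539]
```

View pics/crop2.png

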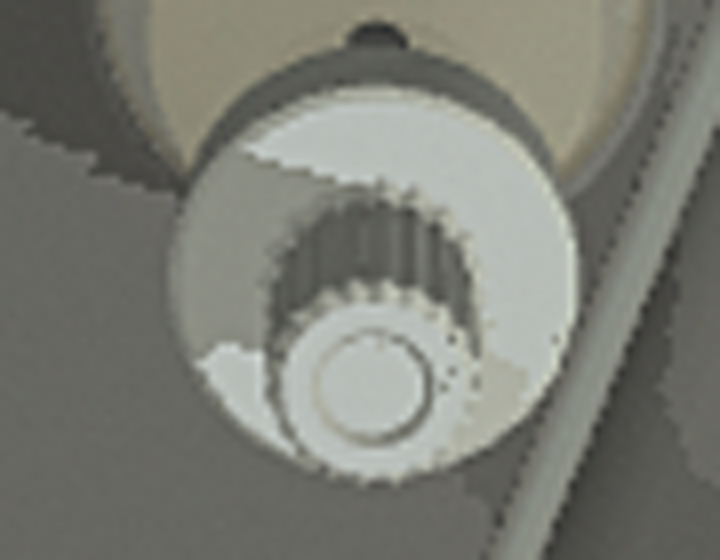

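The crop shows the knob top at pixel (311.6,253.5) and the shoulder at (311.9,240.5), upright and about 1.5 mm off in tool y. Next I descend.

>>> {"api": "apply_moves", "payload": {
  "series": [
    {"x":-0.02,"y":-0.06,"z":0.6,"wx":0,"wy":0,"wz":0,"claw":0.1},
    {"x":0,"y":0,"z":0.6,"wx":0,"wy":0,"wz":0,"claw":0.1},
    {"x":0,"y":0,"z":0.6,"wx":0,"wy":0,"wz":0,"claw":0.1},
    {"x":0,"y":0,"z":0.6,"wx":0,"wy":0,"wz":0,"claw":0.1},
    {"x":0,"y":0,"z":0.6,"wx":0,"wy":0,"wz":0,"claw":0.1},
    {"x":0,"y":0,"z":0.3,"wx":0,"wy":0,"wz":0,"claw":0.1},
    {"x":0,"y":0,"z":0.1,"wx":0,"wy":0,"wz":0,"claw":0.1},
    {"x":0,"y":0,"z":0,"wx":0,"wy":0,"wz":0,"claw":0.1},
    {"x":0,"y":0,"z":0,"wx":0,"wy":0,"wz":0,"claw":0.1},
    {"x":0,"y":0,"z":0,"wx":0,"wy":0,"wz":0,"claw":0.1}
  ]
}}

```text
t: 4.78
position: [0.5258, -0.2037, 0.1448]
ee_rot: [-2.578, 1.796, -0.003]
ft_force: [0.0, 0.4, 0.4]
grip_width: 0.0505
```

```bash
python3 - <<'E'
from h import *
c=shot('wrist','wrist3.png')
d=shot('side','side3.png'); cv2.imwrite('pics/side3c.png',cv2.resize(d['image'][270:420,300:460,::-1],None,fx=5,fy=5,interpolation=cv2.INTER_CUBIC)[:600])
E
```

```text
(no output)
```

View pics/wrist3.png

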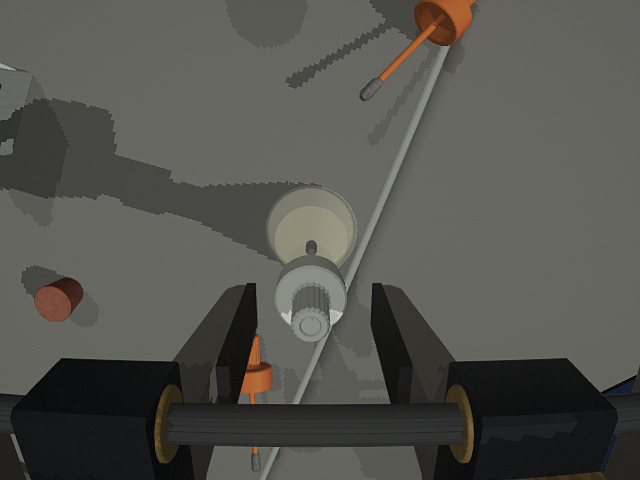

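View pics/side3c.png

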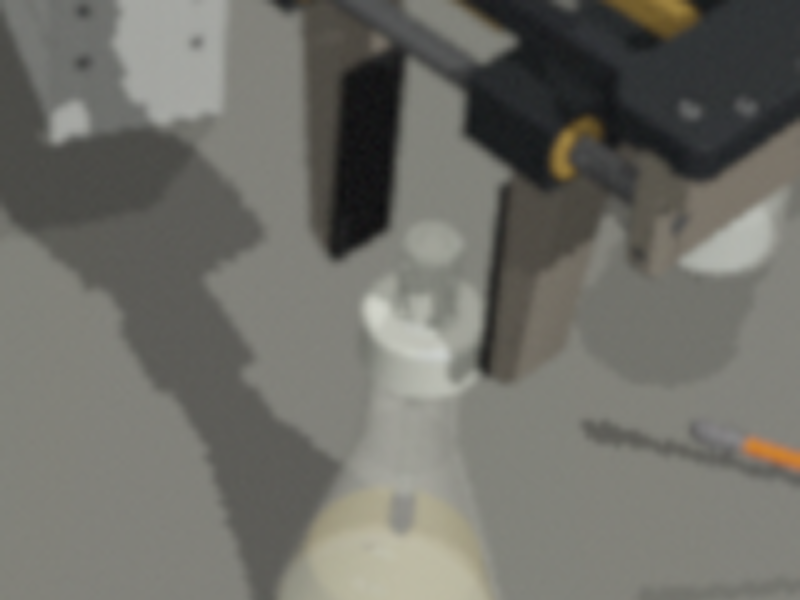

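```bash
python3 - <<'E'
from h import *
c=optics.camera('wrist')
s=sensors.read_state();p=s['position'];R=cv2.Rodrigues(s['ee_rot'])[0];print(p)
for h,uv in((.1505,(310.5,325.5)),(.1254,(310.5,294)),(.1254,(311,291))):
    X=atz(c,*uv,h);print(X,'tool delta mm',1000*R.T@(X-p))
W=cloud(c)
print(np.round(W[320:332:3,304:318:3,2],4)); print(np.round(W[275:300:4,280:292:4,2],4))
E
```

```text
[ 0.52560396 -0.2035248   0.14444745]
[ 0.5254125  -0.20284746  0.1505    ] tool delta mm [-0.69464405 -0.06024553 -6.05332185]
[ 0.52756141 -0.20193651  0.1254    ] tool delta mm [-0.83396492 -2.3702582  19.04851251]
[ 0.52902673 -0.20163896  0.1254    ] tool delta mm [-0.60538528 -3.84790204 19.05004049]
[[0.1496 0.1501 0.1496 0.1504 0.15  ]
 [0.1506 0.1499 0.15   0.1501 0.1495]
 [0.1496 0.1508 0.1497 0.1506 0.1503]
 [0.1495 0.1498 0.1496 0.1484 0.1508]]
[[0.1159 0.1247 0.1249]
 [0.1217 0.1261 0.1256]
 [0.1258 0.1266 0.127 ]
 [0.1259 0.1256 0.125 ]
 [0.1259 0.1266 0.1256]
 [0.1261 0.1269 0.1257]
 [0.1251 0.1256 0.1263]]
```

>>> {"api": "apply_moves", "payload": {
  "series": [
    {"x":-0.02,"y":-0.03,"z":0.14,"wx":0,"wy":0,"wz":0,"claw":0.1},
    {"x":0,"y":0,"z":0,"wx":0,"wy":0,"wz":0,"claw":-1},
    {"x":0,"y":0,"z":0,"wx":0,"wy":0,"wz":0,"claw":-1},
    {"x":0,"y":0,"z":0,"wx":0,"wy":0,"wz":0,"claw":-1},
    {"x":0,"y":0,"z":0,"wx":0,"wy":0,"wz":0,"claw":-1},
    {"x":0,"y":0,"z":0,"wx":0,"wy":0,"wz":0,"claw":-1},
    {"x":0,"y":0,"z":0,"wx":0,"wy":0,"wz":0,"claw":-1},
    {"x":0,"y":0,"z":0,"wx":0,"wy":0,"wz":0,"claw":-1},
    {"x":0,"y":0,"z":0,"wx":0,"wy":0,"wz":0,"claw":-1},
    {"x":0,"y":0,"z":0,"wx":0,"wy":0,"wz":0,"claw":-1}
  ],
  "squeeze": 35
}}

```text
t: 5.77
position: [0.5257, -0.2025, 0.1402]
ee_rot: [-2.578, 1.796, -0.0]
ft_force: [0.3, 0.3, 0.2]
grip_width: 0.015
```

>>> {"api": "apply_moves", "payload": {
  "series": [
    {"x":0,"y":0,"z":-0.2,"wx":0,"wy":0,"wz":0,"claw":-1},
    {"x":0,"y":0,"z":-0.4,"wx":0,"wy":0,"wz":0,"claw":-1},
    {"x":0,"y":0,"z":-0.5,"wx":0,"wy":0,"wz":0,"claw":-1},
    {"x":0,"y":0,"z":-0.6,"wx":0,"wy":0,"wz":0,"claw":-1},
    {"x":0,"y":0,"z":-0.6,"wx":0,"wy":0,"wz":0,"claw":-1},
    {"x":0,"y":0,"z":-0.6,"wx":0,"wy":0,"wz":0,"claw":-1},
    {"x":0,"y":0,"z":-0.6,"wx":0,"wy":0,"wz":0,"claw":-1},
    {"x":0,"y":0,"z":-0.6,"wx":0,"wy":0,"wz":0,"claw":-1},
    {"x":0,"y":0,"z":-0.6,"wx":0,"wy":0,"wz":0,"claw":-1},
    {"x":0,"y":0,"z":0,"wx":0,"wy":0,"wz":0,"claw":-1}
  ]
}}

```text
t: 6.6
position: [0.5275, -0.2036, 0.2628]
ee_rot: [-2.578, 1.796, -0.013]
ft_force: [0.3, -0.2, -0.3]
grip_width: 0.0154
```

```bash
python3 - <<'E'
from h import *
c=shot('wrist','wrist4.png')
d=shot('side','side4.png');print(sensors.read_state()['position'])
E
```

```text
[ 0.52614555 -0.2027913   0.25888854]
```

View pics/wrist4.png

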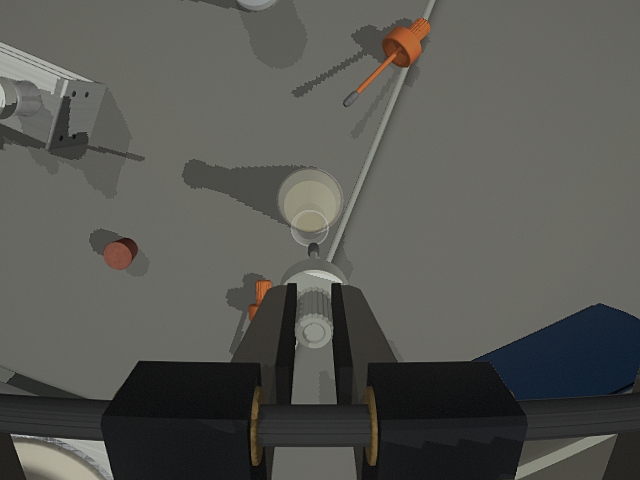

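View pics/side4.png

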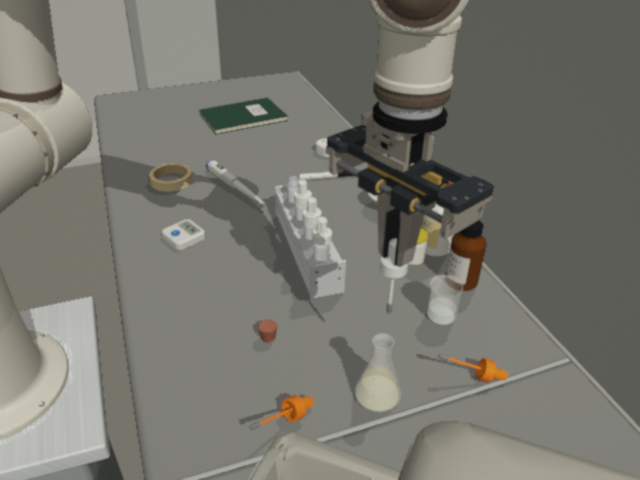

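The swab is out and hanging straight, with its bud at side (390,307). The flask is standing. Next I carry it to the open tube.

>>> {"api": "apply_moves", "payload": {
  "series": [
    {"x":-0.96,"y":-0.4,"z":0,"wx":0,"wy":0,"wz":0,"claw":-1},
    {"x":-0.96,"y":-0.4,"z":0,"wx":0,"wy":0,"wz":0,"claw":-1},
    {"x":-0.96,"y":-0.4,"z":0,"wx":0,"wy":0,"wz":0,"claw":-1},
    {"x":-0.96,"y":-0.4,"z":0,"wx":0,"wy":0,"wz":0,"claw":-1},
    {"x":-0.96,"y":-0.4,"z":0,"wx":0,"wy":0,"wz":0,"claw":-1},
    {"x":-0.96,"y":-0.4,"z":0,"wx":0,"wy":0,"wz":0,"claw":-1},
    {"x":-0.96,"y":-0.4,"z":0,"wx":0,"wy":0,"wz":0,"claw":-1},
    {"x":-0.96,"y":-0.4,"z":0,"wx":0,"wy":0,"wz":0,"claw":-1},
    {"x":-0.96,"y":-0.4,"z":0,"wx":0,"wy":0,"wz":0,"claw":-1},
    {"x":-0.96,"y":-0.4,"z":0,"wx":0,"wy":0,"wz":0,"claw":-1}
  ]
}}

```text
t: 7.53
position: [0.5356, 0.0586, 0.2564]
ee_rot: [2.577, -1.795, -0.003]
ft_force: [0.1, -0.1, -0.6]
grip_width: 0.0153
```

>>> {"api": "apply_moves", "payload": {
  "series": [
    {"x":-0.96,"y":-0.4,"z":0,"wx":0,"wy":0,"wz":0,"claw":-1},
    {"x":-0.96,"y":-0.4,"z":0,"wx":0,"wy":0,"wz":0,"claw":-1},
    {"x":-0.96,"y":-0.4,"z":0,"wx":0,"wy":0,"wz":0,"claw":-1},
    {"x":-0.96,"y":-0.4,"z":0,"wx":0,"wy":0,"wz":0,"claw":-1},
    {"x":-0.96,"y":-0.4,"z":0,"wx":0,"wy":0,"wz":0,"claw":-1},
    {"x":-0.6,"y":-0.3,"z":0,"wx":0,"wy":0,"wz":0,"claw":-1},
    {"x":0,"y":0,"z":0,"wx":0,"wy":0,"wz":0,"claw":-1},
    {"x":0,"y":0,"z":0,"wx":0,"wy":0,"wz":0,"claw":-1},
    {"x":0,"y":0,"z":0,"wx":0,"wy":0,"wz":0,"claw":-1},
    {"x":0,"y":0,"z":0,"wx":0,"wy":0,"wz":0,"claw":-1}
  ]
}}

```text
t: 8.37
position: [0.5434, 0.2027, 0.2572]
ee_rot: [2.576, -1.797, -0.001]
ft_force: [0.6, -0.4, 0.4]
grip_width: 0.015
```

```bash
python3 - <<'E'
from h import *
c=shot('wrist','wrist5.png')
d=shot('side','side5.png');s=sensors.read_state();p=s['position'];print(p,s['ee_rot'])
W=cloud(c)
for q in('tube_mouth','closed_tube_1','swab_grip'):
  for r in nets.silhouettes(q,'wrist'):
    ys,xs=np.where(r['pixels']);print(q,r['score'],r['xy'],xs.min(),xs.max(),ys.min(),ys.max())
print(proj(c,p),proj(c,[p[0],p[1],.106]))
E
```

```text
[0.54359331 0.20281663 0.25749096] [ 2.57616428e+00 -1.79758765e+00 -5.38691805e-05]
tube_mouth 0.61 [257.9, 187.9] 238 278 166 209
closed_tube_1 0.92 [408.7, 256.3] 380 429 228 285
closed_tube_1 0.75 [470.5, 286.6] 443 500 256 315
closed_tube_1 0.7 [333.0, 226.0] 311 355 197 250
swab_grip 0.69 [314.1, 297.6] 281 346 243 347
swab_grip 0.67 [581.3, 464.2] 578 583 437 479
swab_grip 0.15 [351.8, 211.9] 204 516 128 318
[312.49130572 318.40255471] [312.77915948 223.0472751 ]
```

View pics/wrist5.png

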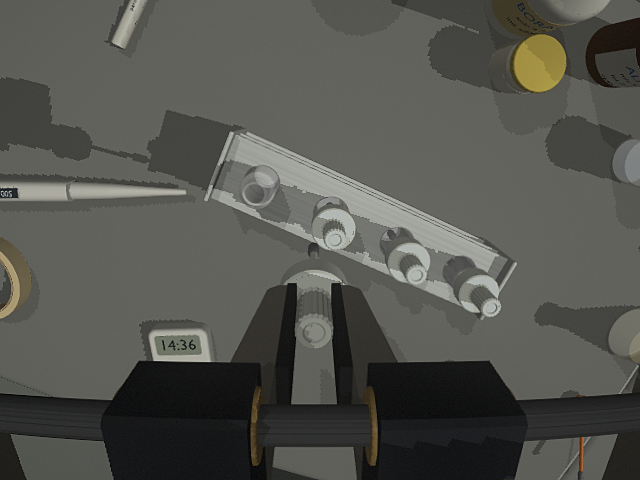

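View pics/side5.png

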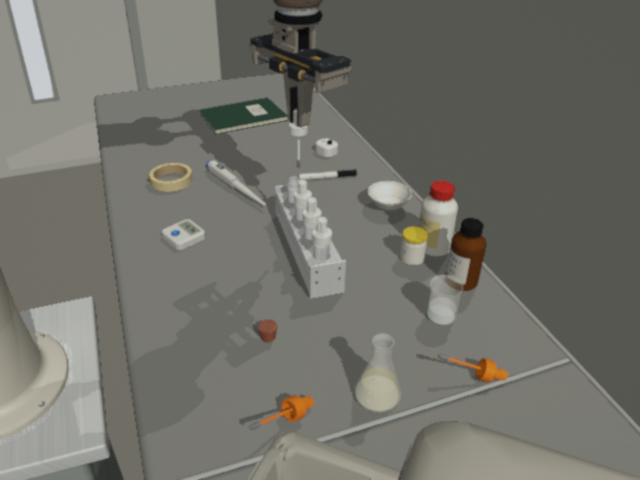

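```bash
python3 - <<'E'
from h import *
c=optics.camera('wrist'); im=c['image']
cv2.imwrite('pics/crop5.png',cv2.resize(im[150:330,220:400,::-1],(800,800)[:2])[:600] if 0 else cv2.resize(im[155:275,225:385,::-1],None,fx=5,fy=5,interpolation=cv2.INTER_CUBIC))
cv2.imwrite('pics/crop5b.png',cv2.resize(im[215:325,375:515,::-1],None,fx=5,fy=5,interpolation=cv2.INTER_CUBIC))
E
```

```text
(no output)
```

View pics/crop5.png

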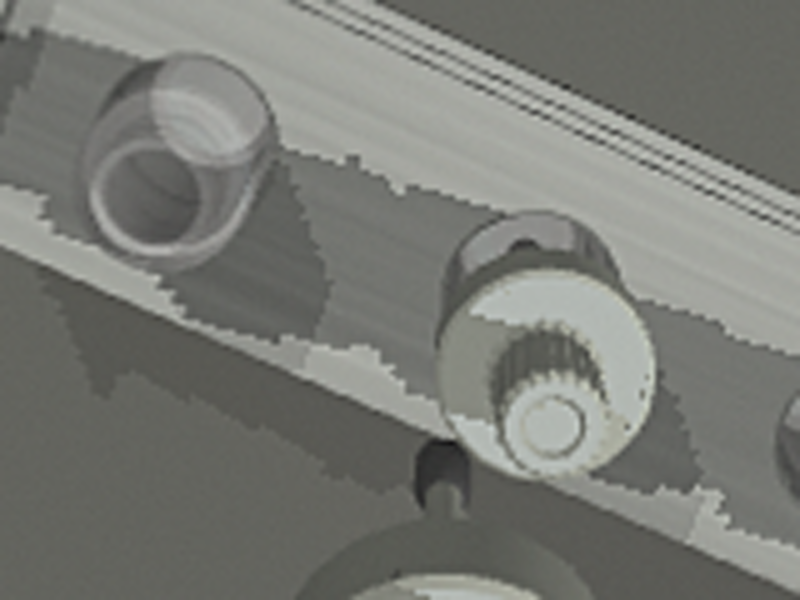

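View pics/crop5b.png

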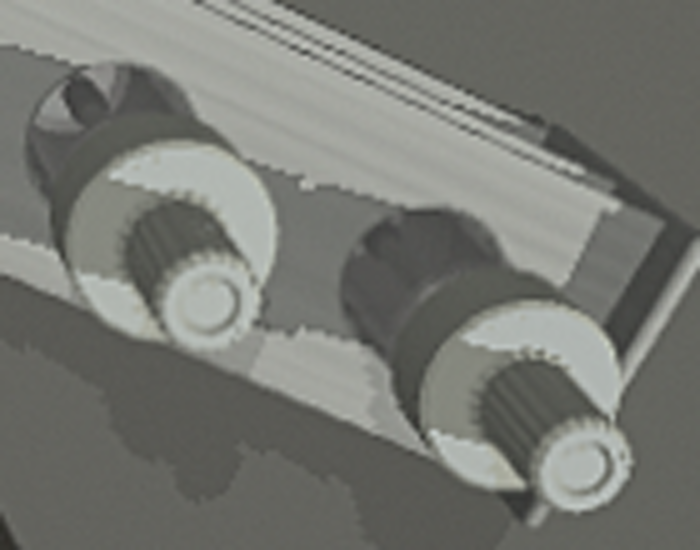

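```bash
python3 - <<'E'
from h import *
c=optics.camera('wrist')
s=sensors.read_state();p=s['position'];R=cv2.Rodrigues(s['ee_rot'])[0];print(p)
M=atz(c,255.1,194.2,.106); K=[atz(c,*uv,.135) for uv in((335.8,240.4),(417.2,275.8),(491.2,308))]
for X in [M]+K: print(np.round(X,4))
L=[M]+K; print([np.linalg.norm((L[i]-L[i+1])[:2]) for i in range(3)])
P=np.array(K)[:,:2]; d=(P[0]-P[2])/128; d/=np.linalg.norm(d); pm=P.mean(0)+d*.128; print('pred',pm,'d',d)
W=cloud(c); print(np.round(W[238:244:2,332:340:2,2],4).tolist(), W[192:198:2,255])
# held swab knob top, tcp rel
m=atz(c,314,332,p[2]+.0095); print('held knob top tool mm',1000*R.T@(m-p))
bud=atz(c,225+442/5,155+455/5,p[2]-.0015-.0985); print('bud tool mm',1000*R.T@(bud-p))
for q,X in(('m',M),('pm',np.r_[pm,.106])): print(q,1000*R.T@(X-p))
E
```

```text
[0.54359786 0.20351989 0.25769039]
[0.5498 0.2511 0.106 ]
[0.5449 0.187  0.135 ]
[0.5404 0.1229 0.135 ]
[0.5359 0.0597 0.135 ]
[np.float64(0.06430179323739109), np.float64(0.06418683643957245), np.float64(0.06343950343750274)]
pred [0.5494597  0.25086467] d [0.07085787 0.99748642]
[[0.1343, 0.1345, 0.1339, 0.135], [0.1354, 0.1341, 0.1358, 0.1358], [0.1354, 0.1343, 0.1347, 0.1348]] [[0.53857698 0.25534513 0.04951352]
 [0.5380138  0.25448335 0.05439004]
 [0.53803843 0.25349042 0.06159621]]
held knob top tool mm [ 0.7200967   0.94733543 -9.50010594]
bud tool mm [ 0.53642579  1.18126407 99.99985977]
m [-42.4919133  -22.22962688 151.69222401]
pm [-42.39678348 -21.85995949 151.69217801]
```

>>> {"api": "apply_moves", "payload": {
  "series": [
    {"x":-0.4,"y":-0.22,"z":0,"wx":0,"wy":0,"wz":0,"claw":-1},
    {"x":-0.5,"y":-0.27,"z":0,"wx":0,"wy":0,"wz":0,"claw":-1},
    {"x":-0.5,"y":-0.27,"z":0,"wx":0,"wy":0,"wz":0,"claw":-1},
    {"x":-0.324,"y":-0.164,"z":0,"wx":0,"wy":0,"wz":0,"claw":-1},
    {"x":0,"y":0,"z":0.35,"wx":0,"wy":0,"wz":0,"claw":-1},
    {"x":0,"y":0,"z":0.5,"wx":0,"wy":0,"wz":0,"claw":-1},
    {"x":0,"y":0,"z":0.5,"wx":0,"wy":0,"wz":0,"claw":-1},
    {"x":0,"y":0,"z":0.2,"wx":0,"wy":0,"wz":0,"claw":-1},
    {"x":0,"y":0,"z":0,"wx":0,"wy":0,"wz":0,"claw":-1},
    {"x":0,"y":0,"z":0,"wx":0,"wy":0,"wz":0,"claw":-1}
  ]
}}

```text
t: 9.55
position: [0.5499, 0.2517, 0.218]
ee_rot: [2.576, -1.796, -0.002]
ft_force: [0.6, -0.5, 0.1]
grip_width: 0.015
```

```bash
python3 - <<'E'
from h import *
c=shot('wrist','wrist6.png'); im=c['image']
cv2.imwrite('pics/crop6.png',cv2.resize(im[210:360,230:430,::-1],None,fx=4,fy=4,interpolation=cv2.INTER_CUBIC))
d=shot('side','side6.png');cv2.imwrite('pics/crop6s.png',cv2.resize(d['image'][110:220,240:380,::-1],None,fx=5,fy=5,interpolation=cv2.INTER_CUBIC))
s=sensors.read_state();p=s['position'];print(p,s['ee_rot'])
print(proj(c,[.5497,.2510,.106]),proj(c,[p[0],p[1],.106]))
E
```

```text
[0.55065697 0.25202991 0.21941596] [-2.57661196e+00  1.79607346e+00 -1.05994186e-03]
[313.76134936 239.12865352] [312.80144175 237.3170495 ]
```

View pics/crop6.png

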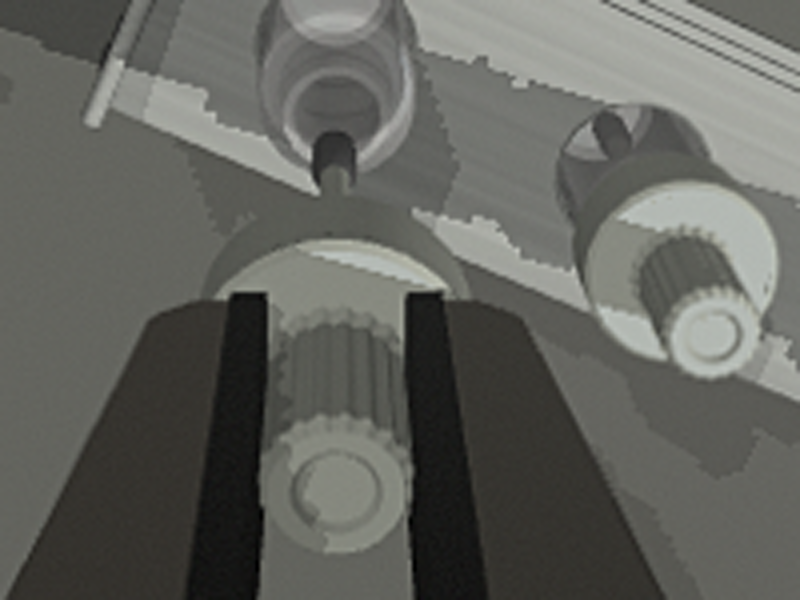

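View pics/crop6s.png

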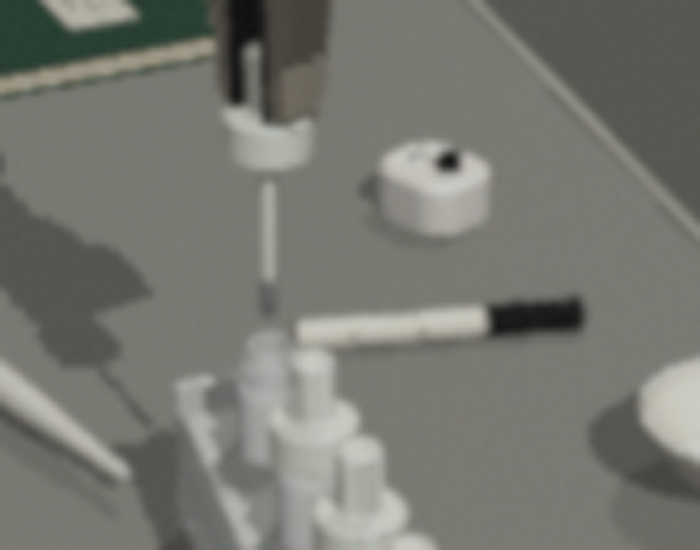

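```bash
python3 - <<'E'
from h import *
c=optics.camera('wrist');d=optics.camera('side')
s=sensors.read_state();p=s['position'];R=cv2.Rodrigues(s['ee_rot'])[0];print(p)
f=lambda X:np.round(1000*R.T@(X-p),2)
print('bud',f(atz(c,313.6,246,p[2]-.1)),'knobtop',f(atz(c,230+337/4,210+491/4,p[2]+.0095)))
print('mouth',f(atz(c,314.2,239,.106)))
# side: bud & mouth horizontally
print('side bud',f(atz(d,240+268/5,110+310/5,p[2]-.1)),'mouth',f(atz(d,240+266/5,110+341/5,.106)))
E
```

```text
[0.5507529  0.25217884 0.21972094]
bud [  0.62   1.26 100.  ] knobtop [ 0.79  1.23 -9.5 ]
mouth [  1.04   0.83 113.72]
side bud [ 0.81  4.4  99.99] mouth [6.0000e-02 5.0300e+00 1.1371e+02]
```

Bud and mouth are aligned to about 0.5 mm in both views. Now I insert.

>>> {"api": "apply_moves", "payload": {
  "series": [
    {"x":0,"y":0,"z":0.2,"wx":0,"wy":0,"wz":0,"claw":-1},
    {"x":0,"y":0,"z":0.3,"wx":0,"wy":0,"wz":0,"claw":-1},
    {"x":0,"y":0,"z":0.3,"wx":0,"wy":0,"wz":0,"claw":-1},
    {"x":0,"y":0,"z":0.3,"wx":0,"wy":0,"wz":0,"claw":-1},
    {"x":0,"y":0,"z":0.3,"wx":0,"wy":0,"wz":0,"claw":-1},
    {"x":0,"y":0,"z":0.3,"wx":0,"wy":0,"wz":0,"claw":-1},
    {"x":0,"y":0,"z":0.3,"wx":0,"wy":0,"wz":0,"claw":-1},
    {"x":0,"y":0,"z":0.3,"wx":0,"wy":0,"wz":0,"claw":-1},
    {"x":0,"y":0,"z":0.2,"wx":0,"wy":0,"wz":0,"claw":-1},
    {"x":0,"y":0,"z":0,"wx":0,"wy":0,"wz":0,"claw":-1}
  ]
}}

```text
t: 10.58
position: [0.5494, 0.252, 0.1547]
ee_rot: [2.576, -1.795, -0.003]
ft_force: [-0.4, 0.0, -0.9]
grip_width: 0.0151
```

```bash
python3 - <<'E'
from h import *
c=shot('wrist','wrist7.png'); im=c['image']
cv2.imwrite('pics/crop7.png',cv2.resize(im[200:350,230:430,::-1],None,fx=4,fy=4,interpolation=cv2.INTER_CUBIC))
d=shot('side','side7.png');cv2.imwrite('pics/crop7s.png',cv2.resize(d['image'][110:220,240:380,::-1],None,fx=5,fy=5,interpolation=cv2.INTER_CUBIC))
s=sensors.read_state();print(s['position'],s['ee_rot'],s['ft_force'],s['torque'])
E
```

```text
[0.55027322 0.25226567 0.15627321] [ 2.57764386e+00 -1.79574724e+00 -1.68345965e-04] [ 0.252205   -0.04158074 -0.58717428] [0.06189673 0.04569129 0.08394255]
```

View pics/crop7.png

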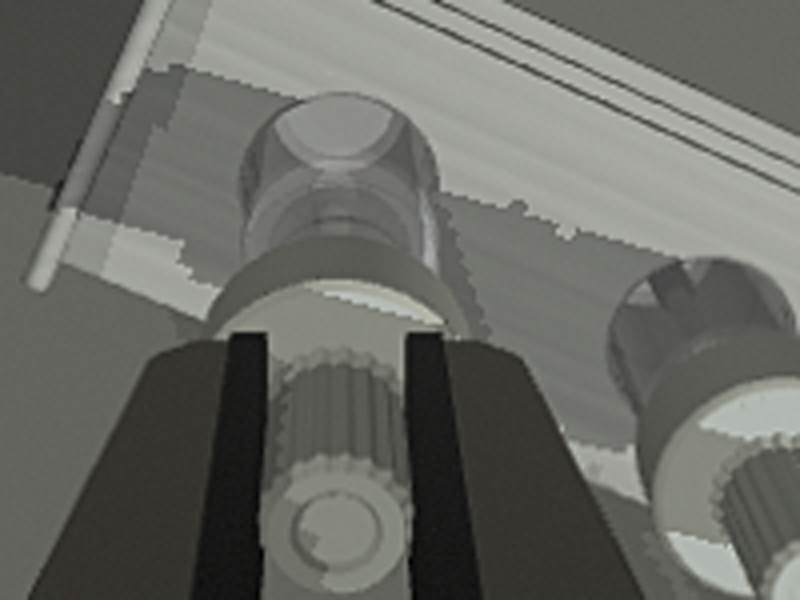

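View pics/crop7s.png

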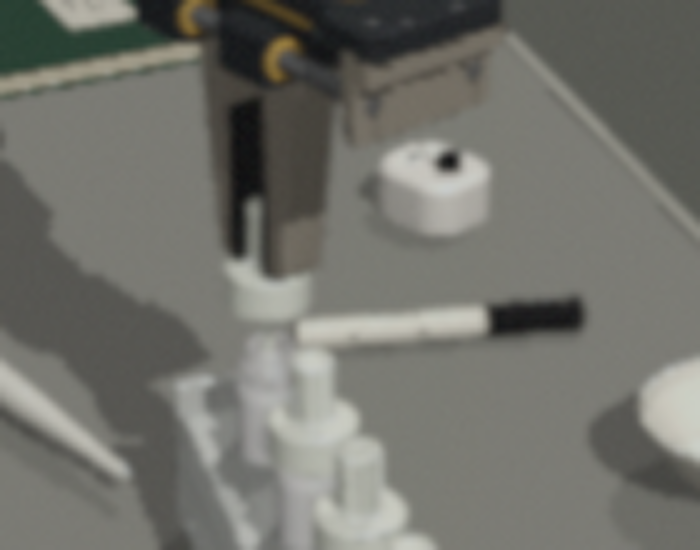

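The stick is in the bore and the cap sits concentric over the neck. I lower it to the rim.

>>> {"api": "apply_moves", "payload": {
  "series": [
    {"x":0,"y":0,"z":0.12,"wx":0,"wy":0,"wz":0,"claw":-1},
    {"x":0,"y":0,"z":0.12,"wx":0,"wy":0,"wz":0,"claw":-1},
    {"x":0,"y":0,"z":0.12,"wx":0,"wy":0,"wz":0,"claw":-1},
    {"x":0,"y":0,"z":0.12,"wx":0,"wy":0,"wz":0,"claw":-1},
    {"x":0,"y":0,"z":0.12,"wx":0,"wy":0,"wz":0,"claw":-1},
    {"x":0,"y":0,"z":0.12,"wx":0,"wy":0,"wz":0,"claw":-1},
    {"x":0,"y":0,"z":0.08,"wx":0,"wy":0,"wz":0,"claw":-1},
    {"x":0,"y":0,"z":0.08,"wx":0,"wy":0,"wz":0,"claw":-1},
    {"x":0,"y":0,"z":0,"wx":0,"wy":0,"wz":0,"claw":-1},
    {"x":0,"y":0,"z":0,"wx":0,"wy":0,"wz":0,"claw":-1}
  ]
}}

```text
t: 11.52
position: [0.5502, 0.2523, 0.1342]
ee_rot: [2.578, -1.796, -0.0]
ft_force: [0.6, -0.3, -0.7]
grip_width: 0.0151
```

>>> {"api": "apply_moves", "payload": {
  "series": [
    {"x":0,"y":0,"z":0.06,"wx":0,"wy":0,"wz":0,"claw":-1},
    {"x":0,"y":0,"z":0.06,"wx":0,"wy":0,"wz":0,"claw":-1},
    {"x":0,"y":0,"z":0.04,"wx":0,"wy":0,"wz":0,"claw":-1},
    {"x":0,"y":0,"z":0,"wx":0,"wy":0,"wz":0,"claw":-1},
    {"x":0,"y":0,"z":0,"wx":0,"wy":0,"wz":0,"claw":-1},
    {"x":0,"y":0,"z":0,"wx":0,"wy":0,"wz":0,"claw":-1},
    {"x":0,"y":0,"z":0,"wx":0,"wy":0,"wz":0,"claw":-1},
    {"x":0,"y":0,"z":0,"wx":0,"wy":0,"wz":0,"claw":-1},
    {"x":0,"y":0,"z":0,"wx":0,"wy":0,"wz":0,"claw":-1},
    {"x":0,"y":0,"z":0,"wx":0,"wy":0,"wz":0,"claw":-1}
  ]
}}

```text
t: 12.35
position: [0.5505, 0.2523, 0.1306]
ee_rot: [-2.577, 1.796, -0.001]
ft_force: [0.2, -0.7, 2.9]
grip_width: 0.0148
```

>>> {"api": "apply_moves", "payload": {
  "series": [
    {"x":0,"y":0,"z":0.04,"wx":0,"wy":0,"wz":0,"claw":-1},
    {"x":0,"y":0,"z":0.04,"wx":0,"wy":0,"wz":0,"claw":-1},
    {"x":0,"y":0,"z":0.02,"wx":0,"wy":0,"wz":0,"claw":-1},
    {"x":0,"y":0,"z":0,"wx":0,"wy":0,"wz":0,"claw":-1},
    {"x":0,"y":0,"z":0,"wx":0,"wy":0,"wz":0,"claw":-1},
    {"x":0,"y":0,"z":0,"wx":0,"wy":0,"wz":0,"claw":-1},
    {"x":0,"y":0,"z":0,"wx":0,"wy":0,"wz":0,"claw":-1},
    {"x":0,"y":0,"z":0,"wx":0,"wy":0,"wz":0,"claw":-1},
    {"x":0,"y":0,"z":0,"wx":0,"wy":0,"wz":0,"claw":-1},
    {"x":0,"y":0,"z":0,"wx":0,"wy":0,"wz":0,"claw":-1}
  ]
}}

```text
t: 13.18
position: [0.5509, 0.2525, 0.129]
ee_rot: [-2.577, 1.795, -0.002]
ft_force: [-0.8, -1.5, 6.8]
grip_width: 0.015
```

>>> {"api": "apply_moves", "payload": {
  "series": [
    {"x":0,"y":0,"z":0.04,"wx":0,"wy":0,"wz":0,"claw":-1},
    {"x":0,"y":0,"z":0.04,"wx":0,"wy":0,"wz":0,"claw":-1},
    {"x":0,"y":0,"z":0.04,"wx":0,"wy":0,"wz":0,"claw":-1},
    {"x":0,"y":0,"z":0,"wx":0,"wy":0,"wz":0,"claw":-1},
    {"x":0,"y":0,"z":0,"wx":0,"wy":0,"wz":0,"claw":-1},
    {"x":0,"y":0,"z":0,"wx":0,"wy":0,"wz":0,"claw":-1},
    {"x":0,"y":0,"z":0,"wx":0,"wy":0,"wz":0,"claw":-1},
    {"x":0,"y":0,"z":0,"wx":0,"wy":0,"wz":0,"claw":-1},
    {"x":0,"y":0,"z":0,"wx":0,"wy":0,"wz":0,"claw":-1},
    {"x":0,"y":0,"z":0,"wx":0,"wy":0,"wz":0,"claw":-1}
  ]
}}

```text
t: 14.02
position: [0.5502, 0.2524, 0.1249]
ee_rot: [-2.578, 1.796, 0.0]
ft_force: [-1.4, -0.2, 4.3]
grip_width: 0.0152
```

>>> {"api": "apply_moves", "payload": {
  "series": [
    {"x":0,"y":0,"z":0.04,"wx":0,"wy":0,"wz":0,"claw":-1},
    {"x":0,"y":0,"z":0.04,"wx":0,"wy":0,"wz":0,"claw":-1},
    {"x":0,"y":0,"z":0.04,"wx":0,"wy":0,"wz":0,"claw":-1},
    {"x":0,"y":0,"z":0,"wx":0,"wy":0,"wz":0,"claw":-1},
    {"x":0,"y":0,"z":0,"wx":0,"wy":0,"wz":0,"claw":-1},
    {"x":0,"y":0,"z":0,"wx":0,"wy":0,"wz":0,"claw":-1},
    {"x":0,"y":0,"z":0,"wx":0,"wy":0,"wz":0,"claw":-1},
    {"x":0,"y":0,"z":0,"wx":0,"wy":0,"wz":0,"claw":-1},
    {"x":0,"y":0,"z":0,"wx":0,"wy":0,"wz":0,"claw":-1},
    {"x":0,"y":0,"z":0,"wx":0,"wy":0,"wz":0,"claw":-1}
  ]
}}

```text
t: 14.85
position: [0.5505, 0.2525, 0.1247]
ee_rot: [-2.578, 1.795, -0.001]
ft_force: [-6.7, -1.4, 18.0]
grip_width: 0.0153
```

The cap is at the hard stop: z is constant while the force rises. I press more firmly and relieve some of the side load.

>>> {"api": "apply_moves", "payload": {
  "series": [
    {"x":-0.01,"y":0.03,"z":0.04,"wx":0,"wy":0,"wz":0,"claw":-1},
    {"x":0,"y":0,"z":0.04,"wx":0,"wy":0,"wz":0,"claw":-1},
    {"x":0,"y":0,"z":0.04,"wx":0,"wy":0,"wz":0,"claw":-1},
    {"x":0,"y":0,"z":0,"wx":0,"wy":0,"wz":0,"claw":-1},
    {"x":0,"y":0,"z":0,"wx":0,"wy":0,"wz":0,"claw":-1},
    {"x":0,"y":0,"z":0,"wx":0,"wy":0,"wz":0,"claw":-1},
    {"x":0,"y":0,"z":0,"wx":0,"wy":0,"wz":0,"claw":-1},
    {"x":0,"y":0,"z":0,"wx":0,"wy":0,"wz":0,"claw":-1},
    {"x":0,"y":0,"z":0,"wx":0,"wy":0,"wz":0,"claw":-1},
    {"x":0,"y":0,"z":0,"wx":0,"wy":0,"wz":0,"claw":-1}
  ],
  "squeeze": 40
}}

```text
t: 15.68
position: [0.5506, 0.2526, 0.1245]
ee_rot: [-2.577, 1.794, -0.003]
ft_force: [-11.6, -3.2, 30.3]
grip_width: 0.0153
```

```bash
python3 - <<'E'
from h import *
c=shot('wrist','wrist9.png'); im=c['image']
a=cv2.resize(im[170:350,200:440,::-1],(800,600),interpolation=cv2.INTER_CUBIC); cv2.imwrite('pics/crop9.png',a)
d=shot('side','side9.png');s=sensors.read_state();print(s['position'],s['ft_force'],s['torque'],s['grip_width'])
E
```

```text
[0.55062184 0.25260239 0.12450093] [-11.86700134  -2.75539774  30.3673516 ] [-0.60616164  2.24901198 -0.01921331] 0.014904532252781325
```

View pics/crop9.png

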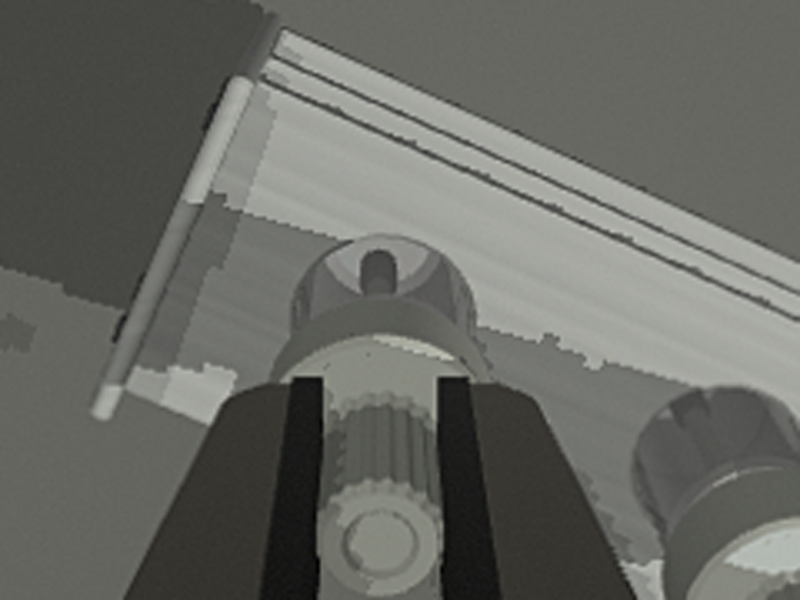

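View pics/side9.png

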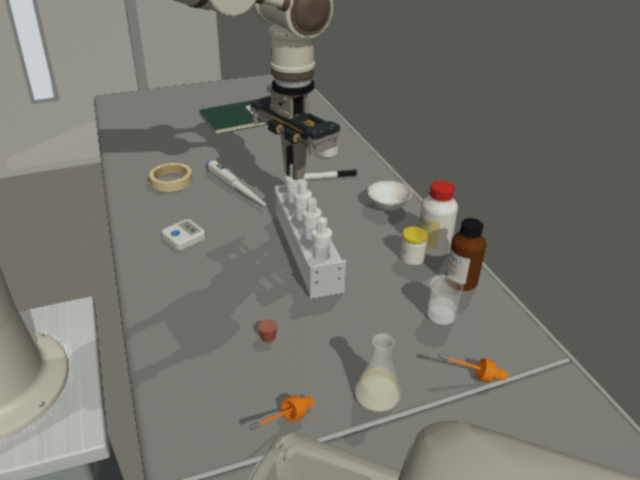

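```bash
python3 - <<'E'
from h import *
c=optics.camera('wrist');W=cloud(c)
u,v=int(200+380*.3),int(170+545*.3); print('knob top z',np.median(W[v-4:v+5,u-6:u+7,2]))
u,v=int(200+380*.3),int(170+360*.3); print('shoulder z',np.median(W[v-2:v+3,u-6:u+7,2]))
s=sensors.read_state();print(s['t'],s['position'],s['ft_force'],s['grip_width'])
E
```

```text
knob top z 0.13434659197314475
shoulder z 0.11009372392069129
15.8333 [0.55062158 0.25259714 0.12448511] [-11.33758306  -2.01662413  30.45024799] 0.014994924019988707
```

The knob top is at 0.134 and the shoulder at 0.110, matching the seated heights (0.135 and 0.110). The push is steady at 30 N, so I hand the job in.

```bash
python3 -c "
from rig import workorder; print(workorder.job_done())"
```

```text
the job is handed in; nothing more can be done
None
```

The swab is in the open tube with its cap snapped home, and I handed the job in at about 16 s while still gripping the cap and pressing it down with about 30 N. I lifted the white swab out of the flask by its knob and put it into the rack tube at the far +y end, which was the only open one.

**What the last checks showed:**
- **Snap:** the push rose to at least 7 N on the bead (read between moves), then dropped to about 4 N as the cap went down. After that it climbed to 18 N and then 30 N with almost no further movement, so the cap is on its hard stop.
- **Cap height:** the depth image put the knob top at 0.134 m and the shoulder at 0.110 m. Fully seated would be about 0.135 m and 0.110 m.
- **Bench:** in the last side picture the flask was standing, and the other things looked to be where they started.

**What was not perfect:**
- A sideways force of about 11–12 N along -x remained while pressing. A small shift I made to relieve it did not bring it down.
- My first estimate of the open tube's position, from the side and top cameras, was about 1 cm off. The wrist camera corrected it before I inserted the swab.
- My first two move calls were refused, apparently because rows were missing keys; nothing moved.

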